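# Put the screwdriver away, shut and latch the tool case

### The arm

A 6-joint arm with a two-finger parallel gripper is mounted at the origin on a cart in front of the work surface, level with it; the furniture and walls round the work are solid. World frame = base frame: x ahead of the robot, y to its left, z up, the work surface at z = 0. Lengths are in m, angles in rad, forces in N, time in s.
With the tool pointing down it reaches from about 0.3 to 0.75 m from the base axis. Payload 8.5 kg.
Tool frame: the origin (TCP) lies midway between the tips of the shut fingers; the grasp point (between the pads) lies 19 mm behind it; z points along the fingers, y is the line along which they close (so a half turn about z gives the same grasp; the last joint's range is limited). The gripper opens to 85 mm and grips with 20 to 120 N. Pads are 22 mm wide; open, the fingers measure 114 mm over their backs; the gripper's body (76 mm by 85 mm) begins 54 mm behind the grasp point. The pads swing forward as they close: fully open they stand 13 mm farther back than shut.
Start: joints at [0.892, 0.381, 1.297, -0, 1.464, -0.215], TCP at [0.246, 0.492, 0.231] pointing down, gripper open.
Joint ranges: [-3.11, 3.11], [-0.89, 2.33], [0.22, 2.48], [-1.42, 4.56], [0.17, 2.85], [-2.88, 2.88]. Speed limits (rad/s): [2.39, 2.39, 3.14, 3.14, 3.14, 3.14].

### API

Orientations are given as a rotation vector (axis times angle).
In Python, from plant import env gives the robot as it stands. The module is installed in compiled form; this text tells all that it offers.
- The arm moves only by the tool play_rows, never from a script. Its argument "deltas" is one flat list of numbers, 7 for each row, row after row: the shift along the world's x, y, z in mm, then the turn, a rotation vector about the world's x, y, z in rad, then the finger opening in mm, from 0 to 85.4. In form: [tx, ty, tz, rx, ry, rz, jaw, tx, ty, tz, rx, ry, rz, jaw, ...]. A call has 1 to 10 rows; each row shifts and turns the commanded pose from where the row before left it; what a row does not reach is not made up. A row lasts 1/12 s, in which the tool goes at most 41.7 mm and 7.16 degrees, less where a joint would pass 70% of its speed; a pose out of reach is approached as far as the arm can. A call is refused whole if a number of a shift passes 41.7 or a number of a turn 0.125, either way. A call with a gripper value outside its range is refused whole. The fingers move at their own pace and stop on an object; "grip_force" is the grip in N (left out, the last holds). Time passes only in rows, so rows that do not move let the fingers close. It gives the time, the measured TCP pose, the force, the opening and the grip force at its end, in the units of the state.
- env.state(): the state, without advancing time (a new reading comes with each control period).
- env.grab_frame(name): name is "scene" or "top" or "wrist"; returns a dict with "color" (480x640x3 uint8, red, green, blue), "camera_matrix" (3x3 intrinsics, pixels), "rvec" (rotation vector, rad) and "tvec" (3), from world to camera coordinates, as OpenCV has them. Camera axes: x right, y down, z forward; pixel columns grow to the right and rows downward; lengths in m; the calibration is good to about 2 mm. A picture is of the moment at which its call begins. There is no depth.
- env.sign_off(): hands the job in; it is judged then, once.
The state is a dict: "time": time; "joint_pos": joint angles; "qd": joint speeds; "joint_efforts": joint torques, N m; "tcp_pos": TCP position; "ee_rot": TCP orientation; "contact_force": force on the tool from outside, world axes, zero at the start; "wrist_torque": the same for the moment, N m; "width": finger opening in m; "grip_force": force on a finger pad.
Only numpy, scipy, OpenCV 4.12 (cv2) and the standard library are available. Lean on these libraries where they do the work, as an engineer would, in place of code of your own. Each camera call takes 0.05 s, during which the arm holds its last target. There are 200 camera calls.

### The job

Put the red-handled screwdriver away in the open tool case: lay it flat in the bay with the red foam pad, handle towards the latch side like the other two, and let go of it. Then close the blue lid fully, and only after that fold the orange latch down flat against the front of the case. Leave the yellow and teal screwdrivers lying in their bays.

Things in the scene. Friction and masses are not known exactly. Their poses are not given: they have to be found in the camera images.
- red_handle (a point): Centre of the red handle of the loose screwdriver lying on the desk: round, 67 mm long, 21.7 mm in diameter, axis 11 mm above the desk; 6 mm steel shaft, tip 114 mm from this point, butt 34 mm the other way. 35 g, nearly all in the handle; it can roll. x axis: along the shaft to the tip (y, z turn as it rolls).
- case: Tool case fixed to the desk: black base 185 deep (x) x 200 wide (y) x 28 mm high, walls 4, floor top 4 mm above the desk; 50 mm high when shut. Origin: centre of its underside. x: from the front (latch side, facing the robot's left) to the back (hinges, right); z up. Three bays along x, centres at y = -58, 0, 58 mm: two hold screwdrivers, handles to the front; one is empty with a red pad.
- bay (a point): Top of the red foam pad (150x30x2 mm, top 6 mm above the desk) in the empty bay, right under where the red handle's centre belongs; the handle's axis then lies 11 mm above it. Axes as the case's (tip to +x). Black stops 14 mm above the desk, at x = -29 and +29 mm here (8 mm long), their faces 19 mm either side of the centre line, keep the handle from rolling.
- lid (a joint): Angle of the blue lid, rad: 0 shut, limit 0.92. Stiff hinge, stays put; 2 N at the front edge moves it. Hinge line along the case's y, 92.5 mm behind the case's origin, 28 mm above the desk. Lid 185 mm long from the hinge, 200 wide, 22 thick, its rim in the hinge plane. Open it leans over the bays and blocks a gripper coming straight down: tilt 30-45 degrees, body to the front, tips to the back.
- lid_edge (a point): Middle of the blue lid's upper front edge (free end of the outer face), 185 mm from the hinge line and 22 mm from the rim plane. x axis along the lid towards the hinge, z outward from the outer face, y along the edge (case's y). The lid can be drawn shut with the fingertips behind this edge, on the outer face, 55 mm or so to one side of the latch.
- latch (a joint): Angle of the orange latch flap to the lid, rad: 0 folded down, parallel to the case's front wall; 1.57 straight out from the lid's edge; limit 1.7. Light friction (1.5 N at the flap), stays put. With the lid shut its hinge line, along the case's y, is 96.5 mm in front of the case's origin and 42 mm above the desk.
- latch_tip (a point): Middle of the free edge of the orange latch flap: 44 mm wide, 30 mm long from its hinge line, 4 mm thick. Lid shut and latch folded, it hangs with this edge 12 mm above the desk.
- yellow_handle (a point): Centre of the handle (67 mm long, 21.7 mm in diameter) of the yellow screwdriver in its bay; x axis along the shaft to the tip. To stay there.
- teal_handle (a point): Centre of the handle (67 mm long, 21.7 mm in diameter) of the teal screwdriver in its bay; x axis along the shaft to the tip. To stay there.
There are look-alikes about, which are no part of the job. What is shaped like the part that bears red_handle but purple is not meant. Leave any grey look-alike of the part that bears bay alone.

How it is judged:
By the outcome, as a careful person would: the job done as asked, in the order asked, and still so for the second after the job is handed in, with the robot touching nothing.
It also fails if it takes over 64 s, if anything falls off the work surface, if the arm or the gripper's body presses on something with over 40 N, if the wrist force passes 120 N, or if a joint passes its speed limit or range.

## Working session

There is one attempt and no reset: what is moved stays moved. The work goes in short steps, Python scripts to look and compute and a tool call to move; the robot and the scene stay as the last step left them, time stands still between calls to the robot, and variables do not carry over. Pictures are saved under pics/ and viewed, at most 12 in all, crops included, and the job is handed in when it is done.

Besides the shell and the picture viewer there is one more tool, called after "Emit:" in YAML: its name, and indented under it one key for each argument. play_rows: Moves the arm, as the interface text tells. Its arguments: {"type":"object","properties":{"deltas":{"type":"array","items":{"type":"number"}},"grip_force":{"type":"number"}},"required":["deltas"]}

```bash
mkdir -p pics
cat > h.py <<'E'
from plant import env
import numpy as np, cv2
from scipy.spatial.transform import Rotation as R
def grab(n,save=None):
    f=env.grab_frame(n)
    if save: cv2.imwrite('pics/'+save,f['color'][:,:,::-1])
    return f
def ray(f,u,v):
    K=np.array(f['camera_matrix']);Rm=R.from_rotvec(np.ravel(f['rvec'])).as_matrix();t=np.ravel(f['tvec'])
    c=-Rm.T@t;d=Rm.T@np.linalg.solve(K,[u,v,1]);return c,d/np.linalg.norm(d)
def onz(f,u,v,z):
    c,d=ray(f,u,v);return c+d*(z-c[2])/d[2]
def tri(f1,p1,f2,p2):
    c1,d1=ray(f1,*p1);c2,d2=ray(f2,*p2)
    s=np.linalg.lstsq(np.c_[d1,-d2],c2-c1,rcond=None)[0]
    a=c1+d1*s[0];b=c2+d2*s[1];return (a+b)/2,np.linalg.norm(a-b)
def proj(f,P):
    return cv2.projectPoints(np.float64(P).reshape(-1,1,3),np.array(f['rvec']),np.array(f['tvec']),np.array(f['camera_matrix']),None)[0].reshape(-1,2)
E
python3 - <<'E'
from h import *
fs=[grab(n,n+'0.png') for n in('scene','top')]
for f in fs: print(ray(f,320,240))
s=env.state();print(s['time'],s['tcp_pos'],s['ee_rot'],s['width'])
E
```

```text
(array([0.09948231, 0.65614889, 1.00298223]), array([ 0.32288868, -0.64298968, -0.69448338]))
(array([ 0.39571259, -0.26034634,  1.39652369]), array([ 0.1203285 ,  0.01503038, -0.99262034]))
0.1 [0.24588338 0.49169613 0.23078572] [-7.21891273e-01 -3.05699497e+00  1.79399697e-03] 0.08545741110949398
```

View pics/scene0.png

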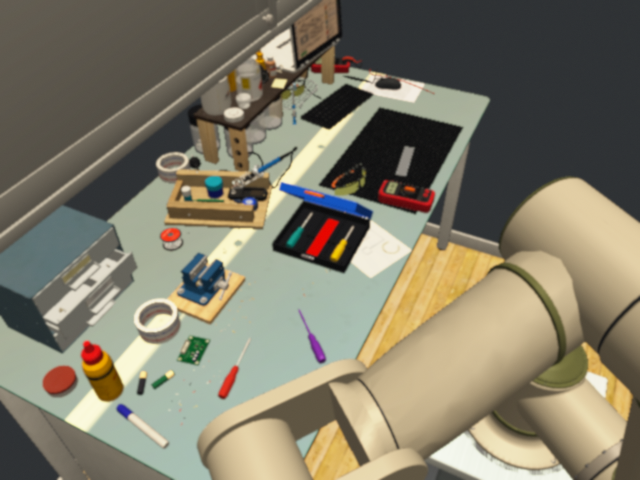

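View pics/top0.png

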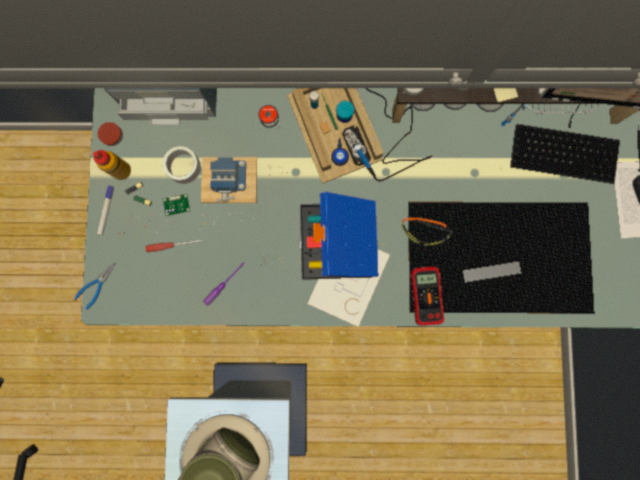

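Top view candidates: the red screwdriver's handle is at (159,247) and its shaft runs to (201,241). The purple look-alike is at (222,285). The red one fits by colour. The red pad is in the middle bay at about (313,242), between teal (far) and yellow (near). The grey strip at (490,271) is the decoy. I'll measure these and make one enlarged crop.

```bash
cat > m.py <<'E'
from h import *
fs={n:grab(n) for n in('scene','top')}
def mask(f,h0,h1,s=110,v=60,box=None):
    hsv=cv2.cvtColor(f['color'],cv2.COLOR_RGB2HSV_FULL).astype(int)
    H=(hsv[...,0]-h0)%256
    m=((H<=(h1-h0)%256)&(hsv[...,1]>s)&(hsv[...,2]>v)).astype(np.uint8)
    if box:
        k=np.zeros_like(m);x0,y0,x1,y1=box;k[y0:y1,x0:x1]=1;m&=k
    n,l,st,c=cv2.connectedComponentsWithStats(m)
    i=1+np.argmax(st[1:,4]);return l==i,c[i],st[i]
def axis(m):
    p=np.argwhere(m)[:,::-1].astype(float);c=p.mean(0);w,V=np.linalg.eigh(np.cov((p-c).T));d=V[:,1]
    t=(p-c)@d;return c,c+d*t.min(),c+d*t.max()
E
python3 - <<'E'
from m import *
boxes={'red':{'scene':(205,330,262,405),'top':(135,230,180,262)},'pad':{'scene':(295,205,345,265),'top':(303,225,330,258)},
'teal':{'scene':(280,205,315,252),'top':(303,206,325,230)},'yel':{'scene':(325,220,360,268),'top':(303,252,325,278)},
'blue':{'scene':(270,170,380,230),'top':(310,180,390,285)},'orange':{'scene':(285,180,330,205),'top':(303,215,330,245)}}
hue={'red':(245,10),'pad':(245,8),'teal':(115,140),'yel':(25,45),'blue':(145,175),'orange':(8,24)}
for k in boxes:
    for n in boxes[k]:
        try:
            m,c,st=mask(fs[n],*hue[k],box=boxes[k][n]); a=axis(m)
            z={'red':.011,'pad':.006,'teal':.017,'yel':.017}.get(k,.028)
            print(k,n,st,*[np.round(x,1) for x in a],*[np.round(onz(fs[n],*x,z),4) for x in a])
            if k=='blue': print(cv2.boxPoints(cv2.minAreaRect(np.argwhere(m)[:,::-1].astype(np.float32))), cv2.approxPolyDP(cv2.convexHull(np.argwhere(m)[:,::-1].astype(np.int32)),4,True).reshape(-1,2).tolist())
        except Exception as e: print(k,n,e)
a=cv2.resize(fs['top']['color'][190:300,130:260],None,fx=6,fy=5,interpolation=2)[:300]
a=cv2.resize(fs['scene']['color'][170:280,260:390],(780,290),interpolation=cv2.INTER_CUBIC)
b=cv2.resize(fs['top']['color'][185:290,290:390],(390,300),interpolation=cv2.INTER_CUBIC)
c=cv2.resize(fs['top']['color'][225:310,140:250],(390,300),interpolation=cv2.INTER_CUBIC)
a=cv2.resize(fs['scene']['color'][170:275,260:390],(780,300)[::1],interpolation=cv2.INTER_CUBIC)
cv2.imwrite('pics/crop1.png',np.vstack([a,np.hstack([b,c])])[:,:,::-1])
E
```

```text
red scene [219 366  19  32 277] [228.  382.4] [235.9 366. ] [220.9 397. ] [0.5456 0.1949 0.011 ] [0.5521 0.1547 0.011 ] [0.5402 0.2288 0.011 ]
red top [146 243  27   9 158] [158.  246.6] [172.1 244.4] [145.8 248.6] [0.5438 0.1956 0.011 ] [0.55   0.1579 0.011 ] [0.5385 0.2283 0.011 ]
pad scene [305 218  35  39 585] [322.1 236.9] [335.1 218. ] [309.1 255.8] [ 0.5631 -0.2798  0.006 ] [ 0.564  -0.3619  0.006 ] [ 0.5623 -0.2033  0.006 ]
pad top [306 236  15  13 130] [311.7 242.8] [319.5 247.7] [305.3 238.7] [ 0.5566 -0.2172  0.006 ] [ 0.5433 -0.2382  0.006 ] [ 0.5676 -0.1997  0.006 ]
teal scene [287 226  17  21 176] [294.5 236.7] [301.  227.3] [288.3 245.5] [ 0.6231 -0.2393  0.017 ] [ 0.6245 -0.2784  0.017 ] [ 0.6218 -0.2036  0.017 ]
teal top [307 215  14   8  94] [313.8 218.3] [320.1 217.8] [307.  218.8] [ 0.6215 -0.2224  0.017 ] [ 0.6229 -0.2395  0.017 ] [ 0.62   -0.2042  0.017 ]
yel scene [330 238  18  24 236] [338.3 250.2] [344.9 239.1] [332.1 260.6] [ 0.4998 -0.2435  0.017 ] [ 0.5013 -0.2873  0.017 ] [ 0.4985 -0.2035  0.017 ]
yel top [308 260  14   9 109] [314.9 264.2] [321.1 264. ] 
[... 314 characters left out ...]
369.5461  219.33075]] [[371, 214], [358, 216], [311, 203], [280, 187], [283, 183], [352, 201]]
blue top [ 319  192   59   85 4375] [348.3 235.8] [342.4 189.5] [353.8 278.2] [ 0.5732 -0.3145  0.028 ] [ 0.6979 -0.2987  0.028 ] [ 0.4611 -0.3288  0.028 ]
[[318.69104 192.09575]
 [375.17426 190.84056]
 [377.06372 275.86523]
 [320.5805  277.12042]] [[377, 275], [322, 275], [321, 193], [374, 201]]
orange scene [307 192  15   5  27] [314.3 193.5] [321.2 195.3] [307.1 191.7] [ 0.6497 -0.4075  0.028 ] [ 0.6288 -0.409   0.028 ] [ 0.6715 -0.406   0.028 ]
orange top [313 223  12  20 193] [317.7 232.5] [317.  222.7] [318.3 242. ] [ 0.5816 -0.2333  0.028 ] [ 0.6078 -0.2314  0.028 ] [ 0.5561 -0.2352  0.028 ]
```

View pics/crop1.png

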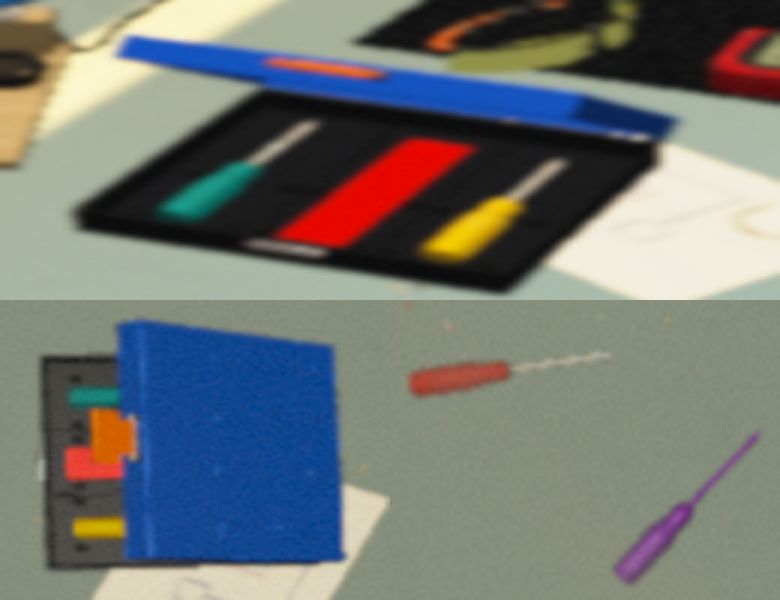

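The crop confirms it. The red-handled screwdriver is on the desk, distinct from the purple one, and the red pad is in the middle bay between teal and yellow. The lid is open, with the orange latch over the bay. I'm starting to move towards the screwdriver.

Emit:
play_rows:
  deltas: [28,-28,-6,0,0,-0.0946,50,28,-28,-6,0,0,-0.0946,50,28,-28,-6,0,0,-0.0946,50,28,-28,-6,0,0,-0.0946,50,28,-28,-6,0,0,-0.0946,50,28,-28,-6,0,0,-0.0946,50,28,-28,-6,0,0,-0.0946,50,28,-28,-6,0,0,-0.0946,50,28,-28,-6,0,0,-0.0946,50,28,-28,-6,0,0,-0.0946,50]

```text
time: 1.03
tcp_pos: [0.5271, 0.2102, 0.1709]
ee_rot: [-2.041, -2.388, 0.0]
contact_force: [-0.2, 1.1, -0.4]
width: 0.05
grip_force: 0.0
```

```bash
cat > st.py <<'E'
from h import *
s=env.state();M=R.from_rotvec(s['ee_rot']).as_matrix()
print(round(s['time'],2),np.round(np.array(s['tcp_pos'])*1000,1),'y',np.round(M[:,1],3),'z',np.round(M[:,2],3),'w',round(s['width']*1000,1),'F',np.round(s['contact_force'],1),s['grip_force'],np.round(s['joint_pos'],2))
E
python3 - <<'E'
import st
from m import *
f=grab('wrist','w1.png')
print(proj(f,[[.5445,.194,.011],[.561,.1,.011],[.539,.2285,.011]]))
f=fs['top']
# case front edge in top: darkness transition along rows
g=cv2.cvtColor(f['color'],cv2.COLOR_RGB2GRAY).astype(float)
P=[]
for r in list(range(208,214))+list(range(224,234))+list(range(252,258))+list(range(270,276)):
    d=np.diff(g[r,293:310]);i=np.argmin(d);i=int(i);w=-d[max(0,i-1):i+2];w[w<0]=0
    u=293.5+ (np.arange(max(0,i-1),i+2)@w)/w.sum(); P.append(onz(f,u,r,.028))
P=np.array(P);k=np.polyfit(P[:,0],P[:,1],1);print('front',k,np.polyval(k,.56),np.round(P[:,1]-np.polyval(k,P[:,0]),4))
for c in range(304,317,2):
    col=g[:,c]
    d=np.diff(col);a=198+np.argmin(d[198:212]);b=270+np.argmax(d[270:286])
    print(c,onz(f,c,a+.5,.028)[:2],onz(f,c,b+.5,.028)[:2])
E
```

```text
1.03 [527.1 210.2 170.9] y [ 0.988  0.155 -0.   ] z [-0.  0. -1.] w 50.0 F [-0.2  1.1 -0.4] 0.0 [0.17 0.46 1.35 0.   1.33 0.01]
[[334.0344896  234.01400628]
 [334.85685884 322.0201354 ]
 [334.29005936 197.7013741 ]]
front [ 0.03538213 -0.20782106] -0.18800707126568184 [-0.0002 -0.0002 -0.     -0.     -0.     -0.     -0.0003 -0.0002  0.0007
 -0.0001  0.0009  0.001  -0.0001 -0.0006 -0.0004 -0.0006 -0.0006  0.
  0.0004  0.0001  0.0003  0.0004  0.0002  0.0001 -0.0002 -0.0004 -0.0002
  0.0001]
304 [ 0.65954625 -0.19633397] [ 0.45706152 -0.19827494]
306 [ 0.65685406 -0.20169853] [ 0.45708904 -0.20352348]
308 [ 0.65687179 -0.20703655] [ 0.45711657 -0.20877148]
310 [ 0.65688953 -0.21237403] [ 0.45714409 -0.21401896]
312 [ 0.65690726 -0.21771096] [ 0.45979048 -0.21924552]
314 [ 0.65692499 -0.22304734] [ 0.45981788 -0.22449312]
316 [ 0.65965183 -0.22836452] [ 0.45984526 -0.22974018]
```

View pics/w1.png

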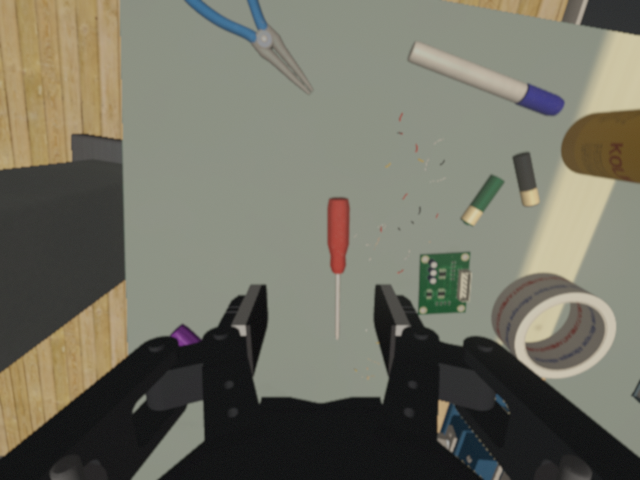

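Wrist view: the red handle spans (338,198) to (338,273), and its shaft runs down to (338,338), aligned with the fingers within a degree. It sits about 3 mm further in +x than predicted. Next I tilt and descend.

Emit:
play_rows:
  deltas: [3.3,-3.6,-17,-0.1034,-0.0168,0,45,3.3,-3.6,-17,-0.1034,-0.0168,0,45,3.3,-3.6,-17,-0.1034,-0.0168,0,45,3.3,-3.6,-17,-0.1034,-0.0168,0,45,3.3,-3.6,-17,-0.1034,-0.0168,0,45,3.3,-3.6,-17,0,0,0,45,0,0,-13,0,0,0,45,0,0,-13,0,0,0,45,0,0,-13,0,0,0,45,0,0,0,0,0,0,45]

```text
time: 2.02
tcp_pos: [0.5448, 0.19, 0.0284]
ee_rot: [1.753, 2.061, -0.473]
contact_force: [-0.2, 0.7, -0.5]
width: 0.045
grip_force: 0.0
```

Run:
```python
import st
from m import *
f=grab('wrist')
m,c,s=mask(f,245,10,box=(200,50,460,400));print(s,c,axis(m),onz(f,*c,.011), [onz(f,*p,.011) for p in axis(m)[1:]])
m,c,s=mask(fs['scene'],245,10,box=(205,330,262,405));print(s,c)
```

```text
2.02 [544.8 190.   28.4] y [ 0.987  0.16  -0.003] z [ 0.077 -0.494 -0.866] w 45.0 F [-0.2  0.7 -0.5] 0.0 [ 0.35  0.74  1.4  -0.56  1.18  0.46]
[ 305  201   45  109 3792] [326.16851266 250.31329114] (array([326.16851266, 250.31329114]), array([327.35206351, 200.88869774]), array([324.76158206, 309.06613049])) [0.5468744  0.20291081 0.011     ] [array([0.5418204 , 0.23460639, 0.011     ]), array([0.55566792, 0.14776325, 0.011     ])]Traceback (most recent call last):
  File "<stdin>", line 5, in <module>
  File "m.py", line 10, in mask
    i=1+np.argmax(st[1:,4]);return l==i,c[i],st[i]
        ~~~~~~~~~^^^^^^^^^^
    return _wrapfunc(a, 'argmax', axis=axis, out=out, **kwds)
    return bound(*args, **kwds)
ValueError: attempt to get argmax of an empty sequence
```

Emit:
play_rows:
  deltas: [1,-1,-10,0,0,0,45,1,0,-10.5,0,0,0,40,0,0,0,0,0,0,30,0,0,0,0,0,0,15,0,0,0,0,0,0,15,0,0,0,0,0,0,15,0,0,0,0,0,0,15,0,0,0,0,0,0,15]
  grip_force: 40

```text
time: 2.83
tcp_pos: [0.5479, 0.1894, 0.01]
ee_rot: [1.752, 2.06, -0.469]
contact_force: [0.9, 0.3, 0.2]
width: 0.02
grip_force: 39.4
```

```bash
python3 st.py
```

```text
2.83 [547.9 189.4  10. ] y [0.987 0.16  0.   ] z [ 0.081 -0.494 -0.866] w 20.0 F [0.9 0.3 0.2] 39.4231903553009 [ 0.35  0.77  1.41 -0.57  1.14  0.48]
```

Emit:
play_rows:
  deltas: [0,0,10,0,0,0,15,0,0,20,0,0,0,15,0,0,20,0,0,0,15,0,0,20,0,0,0,15,0,0,20,0,0,0,15,0,0,0,0,0,0,15]

```text
time: 3.33
tcp_pos: [0.5493, 0.1898, 0.1045]
ee_rot: [1.752, 2.056, -0.461]
contact_force: [-0.6, -0.1, -0.3]
width: 0.0202
grip_force: 39.5
```

Run:
```python
import st
from m import *
f=grab('wrist','w2.png')
m,c,s=mask(f,245,10,box=(200,50,460,400));print(s,c,axis(m))
```

```text
3.33 [549.3 189.8 104.5] y [0.987 0.161 0.007] z [ 0.087 -0.492 -0.866] w 20.2 F [-0.6 -0.1 -0.3] 39.458550810813904 [ 0.35  0.64  1.33 -0.53  1.31  0.37]
[ 296  234   50  110 4348] [320.31692732 284.26885925] (array([320.31692732, 284.26885925]), array([319.89884491, 233.94268815]), array([320.80505414, 343.02654187]))
```

View pics/w2.png

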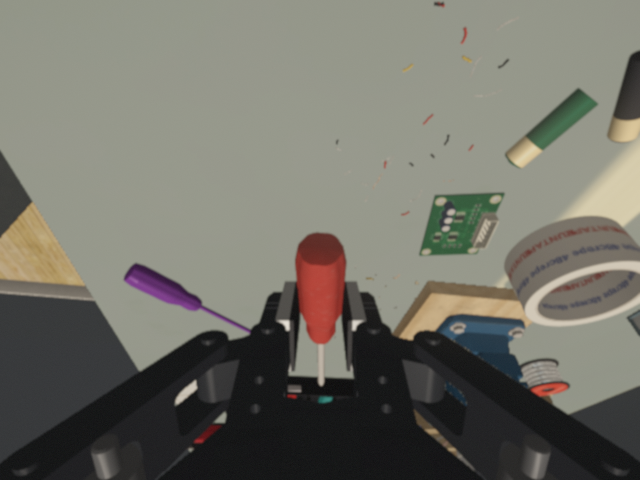

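The handle is held between the pads, with the butt at (320,234), the shoulder at (320,343) and the shaft tip near (321,385). Next I check its pitch.

Run:
```python
from m import *
s=env.state();T=np.array(s['tcp_pos'])
f=grab('wrist');g=cv2.cvtColor(f['color'],cv2.COLOR_RGB2GRAY)
print(g[370:400:2,321], g[380:396:3,310:332:2])
fw=np.array([.16,-.987,0])
for off in(-10,-5,0,5):
  for p in (-20,-10,0,10,20):
    a=fw*np.cos(np.radians(p))+np.array([0,0,np.sin(np.radians(p))])
    h=T-fw*.005+[0,0,.001]-fw*off/1000
    u=np.array([0,0,1])
    print(off,p,np.round(proj(f,[h-.034*a+.0108*u,h+.033*a,h+.114*a]),0).tolist())
fs_=fs['scene'];sc=fs_
h=T-fw*.005
print(proj(sc,[h-.034*fw,h,h+.033*fw,h+.114*fw]))
im=sc['color'];c=proj(sc,[h])[0].astype(int)
cv2.imwrite('pics/s2.png',cv2.resize(im[max(0,c[1]-60):c[1]+60,c[0]-80:c[0]+80],(800,600),interpolation=2)[:,:,::-1]);print(c)
```

```text
[179 179 179 180 179 180 180 165  80  20  18  15  15  34  68] [[ 17  20  20  34 129 178 172 100  24  25  25]
 [ 17  18  16  21 101 173 163  68  19  17  18]
 [ 19  19  17  15  24  72  65  17  19  16  16]
 [ 15  18  15  17  20  19  17  18  18  19  22]
 [ 19  20  15  16  14  18  19  15  18  17  19]
 [ 20  22  26  22  21  19  19  20  19  19  17]]
-10 -20 [[320.0, 314.0], [320.0, 317.0], [320.0, 333.0]]
-10 -10 [[320.0, 298.0], [320.0, 327.0], [320.0, 359.0]]
-10 0 [[320.0, 284.0], [320.0, 337.0], [320.0, 386.0]]
-10 10 [[320.0, 273.0], [320.0, 346.0], [320.0, 415.0]]
-10 20 [[320.0, 264.0], [320.0, 355.0], [320.0, 446.0]]
-5 -20 [[320.0, 306.0], [320.0, 312.0], [320.0, 330.0]]
-5 -10 [[320.0, 291.0], [320.0, 322.0], [320.0, 356.0]]
-5 0 [[320.0, 277.0], [320.0, 332.0], [320.0, 384.0]]
-5 10 [[320.0, 265.0], [320.0, 342.0], [320.0, 413.0]]
-5 20 [[320.0, 256.0], [320.0, 351.0], [320.0, 444.0]]
0 -20 [[320.0, 299.0], [320.0, 308.0], [320.0, 327.0]]
0 -10 [[320.0, 283.0], [320.0, 318.0], [320.0, 354.0]]
0 0 [[320.0, 269.0], [320.0, 328.0], [320.0, 382.0]]
0 10 [[320.0, 257.0], [320.0, 338.0], [320.0, 411.0]]
0 20 [[320.0, 248.0], [320.0, 347.0], [320.0, 442.0]]
5 -20 [[320.0, 291.0], [320.0, 303.0], [320.0, 324.0]]
5 -10 [[320.0, 275.0], [320.0, 313.0], [320.0, 351.0]]
5 0 [[320.0, 260.0], [320.0, 324.0], [320.0, 379.0]]
5 10 [[320.0, 249.0], [320.0, 333.0], [320.0, 409.0]]
5 20 [[320.0, 240.0], [320.0, 342.0], [320.0, 440.0]]
[[214.74628489 371.9390372 ]
 [222.20009621 357.30370775]
 [229.12530117 343.70628064]
 [244.94750734 312.63986506]]
[222 357]
```

View pics/s2.png

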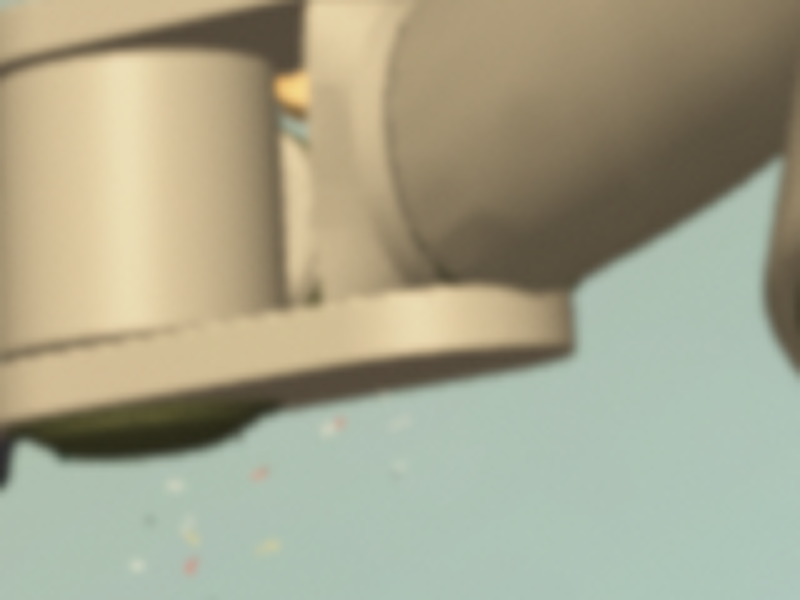

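Run:
```python
from m import *
from scipy.optimize import least_squares
s=env.state();T=np.array(s['tcp_pos']);f=grab('wrist');M=R.from_rotvec(s['ee_rot']).as_matrix()
c,d=ray(f,320,240);print('cam in tool',M.T@(c-T),M.T@d,'f',f['camera_matrix'][0][0])
fw=np.array([.16,-.987,0]);u=np.array([0,0,1.])
def pts(p,T=T):
    a=fw*np.cos(p[2])+u*np.sin(p[2]);n=u*np.cos(p[2])-fw*np.sin(p[2])
    h=T-fw*p[0]+u*p[1]
    return np.array([h-.034*a+.0108*n,h+.033*a,h+.114*a])
for pitch0 in(-.3,0,.3):
    r=least_squares(lambda p:proj(f,pts(p))[:,1]-[234,343,387],[.005,.001,pitch0],x_scale=[.01,.01,.1]);print(r.x,r.cost)
# pregrasp prediction: same camera in tool, TCP (545,190,28.4)
dT=np.array([.5448,.190,.0284])-T
for hc in ([.546,.1935,.011],):
    h=np.array(hc)-dT
    print('pre',proj(f,[h-.034*fw,h-.034*fw+.0108*u,h+.033*fw,h+.033*fw+u*.0108,h]),'obs 201..309, centroid 250')
```

```text
cam in tool [ 7.53881260e-02  4.14863661e-05 -1.42550484e-01] [-3.07068736e-01 -4.61874512e-04  9.51687227e-01] f 330.7661551988515
[ 0.09385039  0.05747729 -0.20051294] 6.870284286878418e-25
[ 0.09385039  0.05747729 -0.20051294] 1.183417575576353e-25
[ 0.09385039  0.05747729 -0.20051294] 7.835597599379266e-25
pre [[324.16265993 217.05844596]
 [324.35089995 235.36796313]
 [323.15469305 300.25583402]
 [323.25282354 316.99619813]
 [323.57737219 265.36798103]] obs 201..309, centroid 250
```

Run:
```python
from m import *
from scipy.optimize import least_squares
s=env.state();T=np.array(s['tcp_pos']);f=grab('wrist')
fw=np.array([.16,-.987,0]);u=np.array([0,0,1.])
def pts(p):
    a=fw*np.cos(p[2])+u*np.sin(p[2]);n=u*np.cos(p[2])-fw*np.sin(p[2])
    h=T-fw*p[0]+u*p[1]
    return np.array([h-.034*a-.0108*n,h+.033*a+.005*n,h+.114*a])
for z in(-.004,0,.002,.004):
    r=least_squares(lambda p:proj(f,pts([p[0],z,p[1]]))[:,1]-[234,343,387],[.005,0]);print(z,r.x[0],np.degrees(r.x[1]),r.fun)
```

```text
-0.004 -0.006608837915527187 2.8708295785057816 [ 1.07332083 -2.64033224  1.07608851]
0 -0.001364925067245269 1.506126969706758 [ 0.47936433 -1.22061327  0.51164438]
0.002 0.0012515918670202078 0.8214130533501124 [ 0.18545271 -0.48082965  0.20439779]
0.004 0.003864519555951936 0.13485502387969586 [-0.10601198  0.280037   -0.12072536]
```

The screwdriver is held flat: pitch is about 1° or less, and the handle centre is about 3 mm behind and 3 mm above the TCP. I'm carrying it to the front of the case.

Emit:
play_rows:
  deltas: [1,-36,-3,0,0,-0.0125,15,1,-39,-3,0,0,-0.0125,15,1,-39,-3,0,0,-0.0125,15,1,-39,-3,0,0,-0.0125,15,1,-39,-3,0,0,-0.0125,15,1,-39,-3,0,0,-0.0125,15,1,-39,-3,0,0,-0.0125,15,1,-39,-3,0,0,-0.0125,15,1,-39,-3,0,0,-0.0125,15,1,-30,-3,0,0,-0.0125,15]

```text
time: 4.77
tcp_pos: [0.5575, -0.1916, 0.0698]
ee_rot: [1.89, 1.956, -0.507]
contact_force: [0.3, 1.1, -0.1]
width: 0.0198
grip_force: 39.5
```

Run:
```python
import st
from m import *
f=grab('wrist','w3.png')
for n,b in(('scene',(250,150,400,300)),('top',(290,180,400,300))):
    m,c,s=mask(fs[n],245,8,box=b);print(n,s,c)
cv2.imwrite('pics/ws3.png',np.hstack([f['color'][:,100:540],cv2.resize(fs['scene']['color'][150:300,270:382],(358,480),interpolation=2)])[:,:,::-1])
```

```text
4.77 [ 557.5 -191.6   69.8] y [0.999 0.034 0.   ] z [ 0.017 -0.5   -0.866] w 19.8 F [ 0.3  1.1 -0.1] 39.51215922832489 [-0.33  0.61  1.54 -0.64  0.9   0.02]
scene [378 179  22  28 309] [387.62135922 195.50809061]
top [290 236  31  13 238] [305.3697479  241.53781513]
```

View pics/ws3.png

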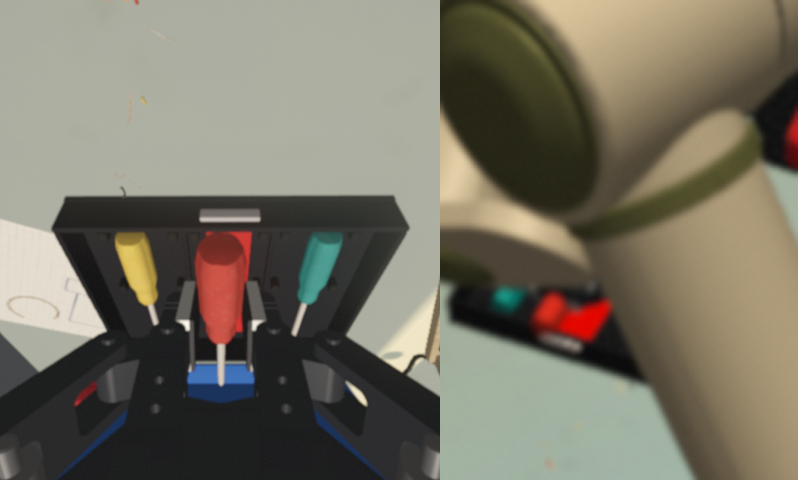

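Wrist view (crop shifted 100 px): the case front wall has its bottom edge at row 197 and its top rim at row 230, with corners at full-image columns 155 and 508. Yellow and teal are in place. The red pad shows behind the handle, slightly to its right (+x). I'll refine the case position with these.

Run:
```python
from m import *
f=grab('wrist')
for p,z in (((155,230),.028),((508,230),.028),((166,197),0),((493,196),0),((300,215),.014),((360,215),.014)): print(p,onz(f,*p,z))
for n,h,b in(('yel',(25,45),(200,225,265,330)),('teal',(115,140),(390,225,460,330)),('red',(245,10),(290,200,360,345))):
    m,c,s=mask(f,*h,box=b);a=axis(m);print(n,s,[np.round(onz(f,*x,.017),4) for x in a])
m,c,s=mask(f,248,4,s=215,v=150,box=(330,228,360,335));print(s,c)
g=f['color'];print([tuple(g[300,x]) for x in range(325,365,4)])
```

```text
(155, 230) [ 0.46581322 -0.18762796  0.028     ]
(508, 230) [ 0.66204515 -0.18068112  0.028     ]
(166, 197) [ 0.4630896 -0.1876548  0.       ]
(493, 196) [ 0.66327544 -0.17974444  0.        ]
(300, 215) [ 0.54577874 -0.18661793  0.014     ]
(360, 215) [ 0.58109922 -0.18536549  0.014     ]
yel [ 216  238   42   72 2082] [array([ 0.5028, -0.2372,  0.017 ]), array([ 0.501 , -0.2023,  0.017 ]), array([ 0.5053, -0.2871,  0.017 ])]
teal [ 395  239   44   69 1879] [array([ 0.6249, -0.2334,  0.017 ]), array([ 0.6249, -0.1988,  0.017 ]), array([ 0.625 , -0.2797,  0.017 ])]
red [ 294  232   57  113 5006] [array([ 0.5611, -0.252 ,  0.017 ]), array([ 0.5595, -0.1974,  0.017 ]), array([ 0.564 , -0.3524,  0.017 ])]Traceback (most recent call last):
  File "<stdin>", line 6, in <module>
  File "m.py", line 10, in mask
    i=1+np.argmax(st[1:,4]);return l==i,c[i],st[i]
        ~~~~~~~~~^^^^^^^^^^
    return _wrapfunc(a, 'argmax', axis=axis, out=out, **kwds)
    return bound(*args, **kwds)
ValueError: attempt to get argmax of an empty sequence
```

Emit:
play_rows:
  deltas: [2,-13,-10,0,0,0,15,2,-13,-10,0,0,0,15,1,-13,-10,0,0,0,15,0.5,-5,-8,0,0,0,15,0.5,-5,-8,0,0,0,15,0,-2,-4,0,0,0,15,0,0,0,0,0,0,15,0,0,0,0,0,0,15]

```text
time: 5.73
tcp_pos: [0.5637, -0.2396, 0.0196]
ee_rot: [1.889, 1.958, -0.506]
contact_force: [-0.4, -0.5, 0.6]
width: 0.0199
grip_force: 39.5
```

```bash
python3 st.py
```

```text
5.73 [ 563.7 -239.6   19.6] y [ 0.999  0.036 -0.   ] z [ 0.018 -0.5   -0.866] w 19.9 F [-0.4 -0.5  0.6] 39.51175510883331 [-0.4   0.7   1.54 -0.69  0.79  0.03]
```

Emit:
play_rows:
  deltas: [0,-1.5,-2,0,0,0,15,0,-1.5,-2,0,0,0,15,0,0,-1,0,0,0,15,0,0,0,0,0,0,15]

```text
time: 6.07
tcp_pos: [0.564, -0.2427, 0.015]
ee_rot: [1.888, 1.957, -0.506]
contact_force: [0.1, 0.1, -0.0]
width: 0.0199
grip_force: 39.8
```

```bash
python3 st.py
```

```text
6.07 [ 564.  -242.7   15. ] y [0.999 0.036 0.   ] z [ 0.018 -0.5   -0.866] w 19.9 F [ 0.1  0.1 -0. ] 39.79465842247009 [-0.41  0.71  1.54 -0.7   0.78  0.03]
```

Emit:
play_rows:
  deltas: [0,0,-1,0,0,0,15,0,0,-1,0,0,0,15,0,0,0,0,0,0,15]

```text
time: 6.32
tcp_pos: [0.564, -0.2428, 0.0149]
ee_rot: [1.887, 1.956, -0.507]
contact_force: [-5.2, 4.5, 15.5]
width: 0.02
grip_force: 41.2
```

```bash
python3 st.py
```

```text
6.32 [ 564.  -242.8   14.9] y [0.999 0.036 0.001] z [ 0.019 -0.502 -0.865] w 20.0 F [-5.2  4.5 15.5] 41.19271516799927 [-0.41  0.71  1.54 -0.7   0.78  0.04]
```

It's resting on the pad at about 15 N. I ease off and release, opening only a little, then retreat along the tool axis.

Emit:
play_rows:
  deltas: [0,0,1.5,0,0,0,20,0,0,0,0,0,0,26,0,0,0,0,0,0,32,0,0,0,0,0,0,34,0,0,0,0,0,0,34]

```text
time: 6.73
tcp_pos: [0.5638, -0.2427, 0.014]
ee_rot: [1.889, 1.958, -0.506]
contact_force: [-0.1, 0.3, -0.1]
width: 0.034
grip_force: 0.0
```

```bash
python3 st.py
```

```text
6.73 [ 563.8 -242.7   14. ] y [ 0.999  0.036 -0.   ] z [ 0.018 -0.5   -0.866] w 34.0 F [-0.1  0.3 -0.1] 0.0 [-0.41  0.71  1.54 -0.7   0.78  0.03]
```

Emit:
play_rows:
  deltas: [0,7.5,13,0,0,0,34,-1,10,17,0,0,0,34,-1,14,24,0,0,0,34,-1,14,24,0,0,0,34,-1,14,24,0,0,0,34,0,0,0,0,0,0,34]

```text
time: 7.23
tcp_pos: [0.5615, -0.1817, 0.1208]
ee_rot: [1.884, 1.954, -0.5]
contact_force: [1.0, 0.9, 0.9]
width: 0.0342
grip_force: 0.0
```

Run:
```python
import st
from m import *
f=grab('wrist')
cv2.imwrite('pics/w4.png',f['color'][:,:,::-1])
```

```text
7.23 [ 561.5 -181.7  120.8] y [0.999 0.038 0.007] z [ 0.025 -0.502 -0.865] w 34.2 F [1.  0.9 0.9] 0.0 [-0.31  0.54  1.49 -0.59  1.   -0.04]
```

View pics/w4.png

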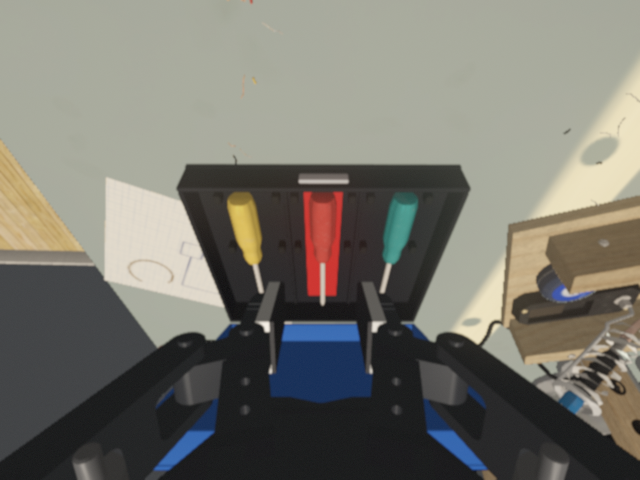

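The red screwdriver lies centred on the red pad: butt at (322,193), tip at (322,303), with its butt level with yellow's (238,195) and teal's (404,194). All three are in their bays. I now raise and untilt the tool, then measure the lid edge.

Emit:
play_rows:
  deltas: [-5,8,20,0,0,0,0,-5,8,20,0,0,0,0,-5,8,20,0,0,0,0,-5,8,20,0,0,0,0,-5,8,20,0,0,0,0,-5,-2,16,0.1046,0.004,0,0,-5,-2,16,0.1046,0.004,0,0,-5,-2,16,0.1046,0.004,0,0,-5,-2,16,0.1046,0.004,0,0,-5,-2,16,0.1046,0.004,0,0]

```text
time: 8.22
tcp_pos: [0.5096, -0.1538, 0.2964]
ee_rot: [-2.177, -2.258, -0.004]
contact_force: [1.2, -0.0, -0.4]
width: 0.0001
grip_force: 0.0
```

Run:
```python
import st
from m import *
f=fs['top']
for z in(.16,.175,.188,.2): print(z,onz(f,321,193,z),onz(f,322,275.5,z))
th=.92
o=np.array([.5640,-.185]);ax=np.array([.0354,-.9994]);ay=np.array([.9994,.0354])
def W(x,y,z): p=o+ax*(x+.0925)+ay*y; return [*p,z]
w=grab('wrist','w5.png')
for th in(.8,.92):
    c,s=np.cos(th),np.sin(th)
    e=[W(.0925-.185*c+.022*s,y,.028+.185*s+.022*c) for y in(-.1,.1)]
    r=[W(.0925-.185*c,y,.028+.185*s) for y in(-.1,.1)]
    print(th,np.round(e,3).tolist(),np.round(proj(f,e+r),1).tolist(),np.round(proj(w,e+r),1).tolist())
for n,ff,b in(('top',f,(300,180,400,290)),('wrist',w,(0,0,640,480))):
    m,c,s=mask(ff,145,175,box=b);q=np.argwhere(m)[:,::-1].astype(np.int32)
    print(n,s,cv2.approxPolyDP(cv2.convexHull(q),4,True).reshape(-1,2).tolist())
    m,c,s=mask(ff,8,24,box=b if n=='top' else (150,200,500,480));print('orange',s,c)
```

```text
8.22 [ 509.6 -153.8  296.4] y [ 0.999  0.036 -0.001] z [-0.002  0.005 -1.   ] w 0.1 F [ 1.2 -0.  -0.4] 0.0 [-0.52  0.31  1.21  0.    1.62 -0.55]
0.16 [ 0.66      -0.2433544  0.16     ] [ 0.4608371  -0.24687298  0.16      ]
0.175 [ 0.65679399 -0.24356053  0.175     ] [ 0.46004708 -0.24703642  0.175     ]
0.188 [ 0.65401544 -0.24373917  0.188     ] [ 0.45936241 -0.24717807  0.188     ]
0.2 [ 0.65145063 -0.24390407  0.2       ] [ 0.4587304  -0.24730883  0.2       ]
0.8 [[0.467, -0.26, 0.176], [0.666, -0.253, 0.176]] [[327.7, 272.7], [325.1, 188.9], [321.1, 273.3], [318.6, 190.5]] [[269.3, 336.0], [486.7, 335.0], [270.9, 312.2], [481.3, 311.2]]
0.92 [[0.467, -0.279, 0.189], [0.667, -0.272, 0.189]] [[335.7, 272.1], [332.9, 187.5], [328.2, 272.7], [325.5, 189.0]] [[268.3, 361.9], [490.4, 360.9], [269.5, 336.4], [486.1, 335.4]]
top [ 319  192   59   85 4373] [[377, 275], [322, 275], [321, 193], [374, 201]]
orange [312 223  13  20 197] [317.59898477 232.56852792]
wrist [ 399  311   83   42 2265] [[481, 334], [445, 352], [399, 327], [408, 312], [477, 314]]
orange [354 311  52  19 811] [378.78791615 319.09864365]
```

View pics/w5.png

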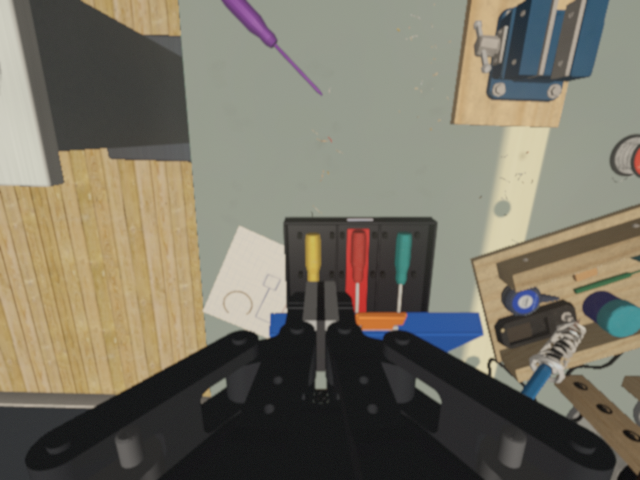

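The lid is at about 0.80 rad: its rim and edge rows, 312 and 336, match that prediction. That puts the upper edge near y = -0.259 at x = 0.51, z = 0.176. The latch at (379,319) stands straight out. I'm moving behind the edge.

Emit:
play_rows:
  deltas: [0.5,-33,0,0,0,0,0,0.5,-33,0,0,0,0,0,0.5,-33,0,0,0,0,0,0.5,-33,0,0,0,0,0,0,0,-26,0,0,0,0,0,0,-26,0,0,0,0,0,0,-26,0,0,0,0,0,0,-26,0,0,0,0,0,0,0,0,0,0,0]

```text
time: 9.12
tcp_pos: [0.5099, -0.2829, 0.1854]
ee_rot: [-2.171, -2.254, 0.006]
contact_force: [-0.8, 1.1, 0.3]
width: -0.0002
grip_force: 0.0
```

```bash
python3 st.py
```

```text
9.12 [ 509.9 -282.9  185.4] y [ 0.999  0.037 -0.011] z [-0.011  0.006 -1.   ] w -0.2 F [-0.8  1.1  0.3] 0.0 [-0.71  0.48  1.27 -0.    1.4  -0.74]
```

Emit:
play_rows:
  deltas: [0.5,1,-13,0,0,0,0,0.5,1,-13,0,0,0,0,0,12.5,-11.5,0,0,0,0,0,12.5,-11.5,0,0,0,0,0,10,-14,0,0,0,0,0,0,0,0,0,0,0]

```text
time: 9.62
tcp_pos: [0.5121, -0.2456, 0.1273]
ee_rot: [-2.175, -2.26, 0.004]
contact_force: [-0.9, -0.0, -0.8]
width: 0.0003
grip_force: 0.0
```

```bash
cat > lid.py <<'E'
import st
from m import *
m,c,s=mask(fs['top'],145,175,box=(270,180,400,290));print('blue top',s)
o=np.array([.5640,-.185]);ax=np.array([.0354,-.9994]);ay=np.array([.9994,.0354])
def W(x,y,z): p=o+ax*(x+.0925)+ay*y; return [*p,z]
for th in(0,.03,.1,.3,.5,.6,.8):
    c,s=np.cos(th),np.sin(th);e=W(.0925-.185*c+.022*s,.06,.028+.185*s+.022*c);r=W(.0925-.185*c,.06,.028+.185*s)
    print(th,np.round(proj(fs['top'],[e,r])[:,0],1))
E
python3 lid.py
```

```text
9.62 [ 512.1 -245.6  127.3] y [ 0.999  0.039 -0.005] z [-0.005  0.002 -1.   ] w 0.3 F [-0.9 -0.  -0.8] 0.0 [-0.65  0.51  1.4  -0.    1.23 -0.69]
blue top [ 306  196   70   81 2845]
0 [298.4 298.8]
0.03 [298.5 298.7]
0.1 [299.2 298.8]
0.3 [303.  300.9]
0.5 [309.9 305.9]
0.6 [314.5 309.6]
0.8 [325.6 319.1]
```

Emit:
play_rows:
  deltas: [0,8,-12,0,0,0,0,0,7,-15.5,0,0,0,0,0,7,-15.5,0,0,0,0,0,4,-15,0,0,0,0,0,3,-14,0,0,0,0,0,0,0,0,0,0,0]

```text
time: 10.22
tcp_pos: [0.5124, -0.219, 0.056]
ee_rot: [-2.178, -2.26, 0.003]
contact_force: [-0.3, 0.5, -0.7]
width: -0.0002
grip_force: 0.0
```

```bash
python3 lid.py | head -2
```

```text
10.22 [ 512.4 -219.    56. ] y [ 0.999  0.037 -0.003] z [-0.004  0.001 -1.   ] w -0.2 F [-0.3  0.5 -0.7] 0.0 [-0.62  0.58  1.52 -0.    1.05 -0.65]
blue top [ 300  201   73   77 3594]
```

Emit:
play_rows:
  deltas: [0,0,-3,0,0,0,0,0,0,-3,0,0,0,0,0,0,-1,0,0,0,0,0,0,0,0,0,0,0]

```text
time: 10.65
tcp_pos: [0.513, -0.2196, 0.0506]
ee_rot: [2.181, 2.261, -0.002]
contact_force: [-0.2, 0.6, -0.2]
width: -0.0001
grip_force: 0.0
```

```bash
python3 lid.py | head -2
```

```text
10.65 [ 513.  -219.6   50.6] y [ 0.999  0.036 -0.001] z [-0.001 -0.001 -1.   ] w -0.1 F [-0.2  0.6 -0.2] 0.0 [-0.62  0.59  1.52 -0.    1.03 -0.65]
blue top [ 300  201   73   77 3615]
```

Emit:
play_rows:
  deltas: [0,0,-1.5,0,0,0,0,0,0,-1,0,0,0,0,0,0,0,0,0,0,0]

```text
time: 11.0
tcp_pos: [0.5131, -0.2194, 0.0502]
ee_rot: [2.179, 2.261, -0.002]
contact_force: [-6.1, 3.9, 21.7]
width: -0.0001
grip_force: 10.7
```

```bash
python3 st.py
```

```text
11.0 [ 513.1 -219.4   50.2] y [0.999 0.037 0.   ] z [ 0.    -0.002 -1.   ] w -0.1 F [-6.1  3.9 21.7] 10.690530222491361 [-0.62  0.59  1.53 -0.    1.03 -0.65]
```

Hard stop at z = 50.2 mm with 22 N, so the lid is shut (the stated height when shut is 50 mm). I lift off and look at the latch.

Emit:
play_rows:
  deltas: [0,0,15,0,0,0,0,5,10,25,0,0,0,0,10,25,25,0,0,0,0,10,25,15,0,0,0,0,10,20,0,0,0,0,0,14,10,0,0,0,0,0,0,0,0,0,0,0,0]

```text
time: 11.58
tcp_pos: [0.5634, -0.1272, 0.1282]
ee_rot: [2.177, 2.264, -0.0]
contact_force: [-0.2, -0.0, 0.3]
width: -0.0003
grip_force: 0.0
```

```bash
python3 lid.py
python3 - <<'E'
from m import *
f=grab('wrist');t=fs['top']
m,c,s=mask(f,8,24);print('or',s,c,onz(f,*c,.042))
m,c,s=mask(t,8,24,box=(280,210,330,260));print('or',s,c,onz(t,*c,.042))
cv2.imwrite('pics/w6.png',np.hstack([f['color'][:,150:550],cv2.resize(t['color'][180:300,270:370],(400,480),interpolation=2)])[:,:,::-1])
E
```

```text
11.58 [ 563.4 -127.2  128.2] y [0.999 0.039 0.001] z [ 0.001 -0.001 -1.   ] w -0.3 F [-0.2 -0.   0.3] 0.0 [-0.43  0.52  1.38 -0.    1.24 -0.47]
blue top [ 300  201   73   78 5382]
0 [298.4 298.8]
0.03 [298.5 298.7]
0.1 [299.2 298.8]
0.3 [303.  300.9]
0.5 [309.9 305.9]
0.6 [314.5 309.6]
0.8 [325.6 319.1]
or [290 272  60  24 944] [318.89300847 280.69809322] [ 0.5613624  -0.16024438  0.042     ]
or [287 235  12  15 129] [293.08527132 242.64341085] [ 0.55264041 -0.16939004  0.042     ]
```

View pics/w6.png

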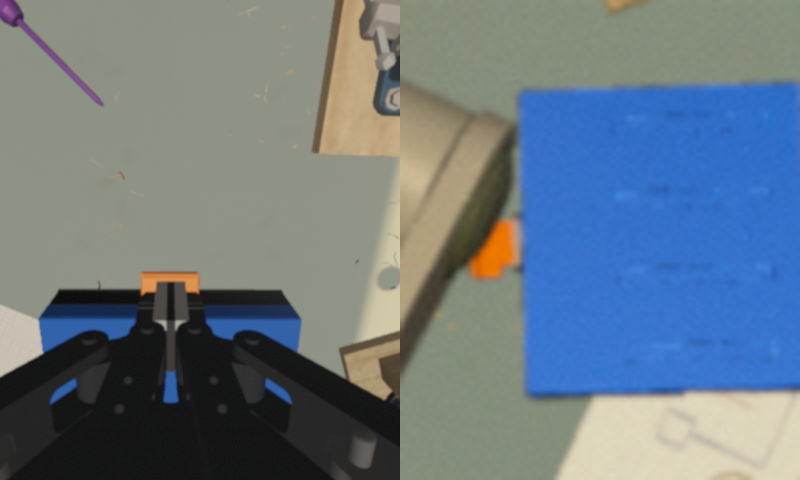

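The lid is shut flat. The latch flap stands straight out at full-image cols 291–349, with its tip edge at row 272 (y about -0.152). I press it down from above, then push it back.

Emit:
play_rows:
  deltas: [0,-15,-25,0,0,0,0,0,-15,-25,0,0,0,0,0,0,-12,0,0,0,0,0,0,-12,0,0,0,0,0,0,-12,0,0,0,0,0,0,-12,0,0,0,0,0,0,-10,0,0,0,0,0,0,0,0,0,0,0]

```text
time: 12.5
tcp_pos: [0.5606, -0.1593, 0.018]
ee_rot: [-2.179, -2.258, 0.003]
contact_force: [-1.2, 0.7, 0.7]
width: 0.0002
grip_force: 0.0
```

```bash
python3 st.py
```

```text
12.5 [ 560.6 -159.3   18. ] y [ 0.999  0.035 -0.004] z [-0.004  0.001 -1.   ] w 0.2 F [-1.2  0.7  0.7] 0.0 [-0.48  0.67  1.47 -0.    1.   -0.51]
```

Emit:
play_rows:
  deltas: [0,-3,0,0,0,0,0,0,-2,0,0,0,0,0,0,-1,0,0,0,0,0,0,0,0,0,0,0,0]

```text
time: 12.83
tcp_pos: [0.562, -0.1656, 0.0203]
ee_rot: [2.181, 2.261, -0.001]
contact_force: [0.3, 0.4, 0.5]
width: 0.0001
grip_force: 0.2
```

```bash
python3 st.py
```

```text
12.83 [ 562.  -165.6   20.3] y [ 0.999  0.036 -0.   ] z [-0.    -0.001 -1.   ] w 0.1 F [0.3 0.4 0.5] 0.23253377177752554 [-0.49  0.67  1.47 -0.    1.01 -0.52]
```

Emit:
play_rows:
  deltas: [0,-1,0,0,0,0,0,0,-1,0,0,0,0,0,0,-1,0,0,0,0,0,0,0,0,0,0,0,0]

```text
time: 13.17
tcp_pos: [0.5619, -0.1684, 0.0199]
ee_rot: [-2.181, -2.261, 0.002]
contact_force: [0.5, 1.8, -1.1]
width: 0.0002
grip_force: 0.6
```

```bash
python3 st.py
```

```text
13.17 [ 561.9 -168.4   19.9] y [ 0.999  0.036 -0.001] z [-0.001 -0.001 -1.   ] w 0.2 F [ 0.5  1.8 -1.1] 0.6321300911076833 [-0.49  0.67  1.46 -0.    1.01 -0.53]
```

Emit:
play_rows:
  deltas: [0,-1,0,0,0,0,0,0,-1,0,0,0,0,0,0,-1,0,0,0,0,0,0,0,0,0,0,0,0]

```text
time: 13.5
tcp_pos: [0.5618, -0.1687, 0.0198]
ee_rot: [-2.178, -2.259, -0.003]
contact_force: [1.8, 14.4, 1.5]
width: 0.0001
grip_force: 7.2
```

```bash
python3 st.py
```

```text
13.5 [ 561.8 -168.7   19.8] y [ 0.999  0.036 -0.001] z [-0.001  0.004 -1.   ] w 0.1 F [ 1.8 14.4  1.5] 7.171697337180376 [-0.49  0.67  1.46  0.    1.01 -0.53]
```

Hard stop at 14 N, so the latch is against its stop. I retreat forward and up, then verify.

Emit:
play_rows:
  deltas: [0,10,0,0,0,0,0,0,25,0,0,0,0,0,0,35,5,0,0,0,0,0,25,30,0,0,0,0,0,15,35,0,0,0,0,0,0,35,-0.11,0,0,0,0,0,20,-0.11,0,0,0,0,0,0,-0.11,0,0,0,0,0,0,0,0,0,0]

```text
time: 14.25
tcp_pos: [0.5621, -0.0591, 0.146]
ee_rot: [2.0, 2.081, -0.35]
contact_force: [-0.3, 1.2, -1.5]
width: 0.0001
grip_force: 0.0
```

```bash
python3 lid.py|head -2
python3 - <<'E'
from m import *
f=grab('wrist','w7.png')
o=np.array([.5640,-.183]);ax=np.array([.0354,-.9994]);ay=np.array([.9994,.0354])
m,c,s=mask(f,8,24);print('or',s,c,[onz(f,c[0],s[1]+k*s[3],z) for k,z in((0,.012),(1,.042))])
cv2.imwrite('pics/w7.png',f['color'][:,:,::-1])
E
```

```text
14.25 [562.1 -59.1 146. ] y [ 0.999  0.038 -0.01 ] z [ 0.003 -0.329 -0.944] w 0.1 F [-0.3  1.2 -1.5] 0.0 [-0.16  0.49  1.42 -0.36  1.19 -0.08]
blue top [ 300  201   73   78 5386]
or [296 282  11  10  92] [301.18478261 286.56521739] [array([ 0.54469126, -0.17915683,  0.012     ]), array([ 0.54649297, -0.16267256,  0.042     ])]
```

View pics/w7.png

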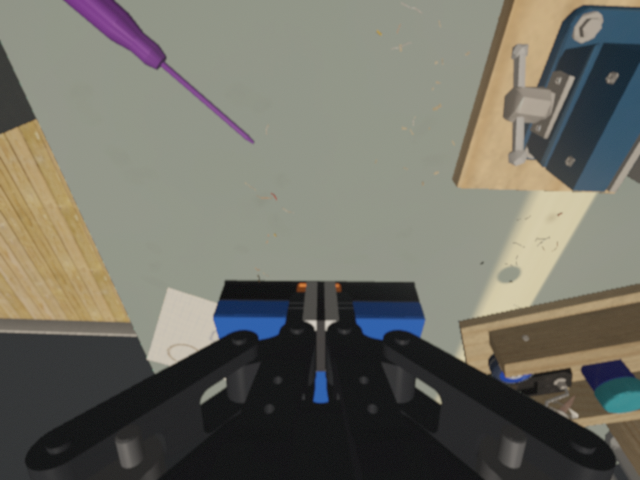

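The orange flap lies flat against the front wall. Its lower edge at row 282 maps to y = -0.179 at z = 12 mm, the folded position. The blue lid is shut and the gripper is clear of everything.

```bash
python3 -c "
from plant import env
print(env.sign_off())"
```

```text
the job is handed in; nothing more can be done
None
```

The red screwdriver is lying flat in its bay with the handle to the latch side, the lid is shut, the latch was folded down after it, and the job is handed in at about 14 s; yellow and teal were still in their bays when I last saw them before closing the lid.

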